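# Set the windscreen-repair console to blue and start it

## Robot

A 7-joint arm with a two-finger parallel gripper is mounted at the origin on the work surface. World frame = base frame: x ahead of the robot, y to its left, z up, the work surface at z = 0. Lengths are in m, angles in rad, forces in N, time in s.
With the tool pointing down it reaches from about 0.4 to 0.875 m from the base axis. Payload 6.5 kg.
Tool frame: the origin (TCP) lies between the finger pads; the fingertips stand 25 mm ahead of it and the grasp point (between the pads) lies 6 mm ahead of it; z points along the fingers, x is the direction in which the jaws open and shut, and the axes are right-handed (so a half turn about z gives the same grasp; the last joint's range is limited). The gripper opens to 85 mm and grips with 20 to 120 N. Pads are 22 mm wide; open, the fingers measure 114 mm over their backs; the gripper's body (76 mm by 85 mm) begins 54 mm behind the grasp point. The pads swing forward as they close: fully open they stand 13 mm farther back than shut.
Start: joints at [-0.066, 0.536, -0.004, 1.538, 0.003, 1.067, -0.071], TCP at [0.65, 0, 0.228] pointing down, gripper open.
Joint ranges: [-2.7, 2.7], [-0.37, 2.16], [-1.27, 1.26], [0.24, 2.4], [-1.31, 4.45], [0.19, 1.91], [-2.76, 2.76]. Speed limits (rad/s): [2.39, 2.39, 3.14, 3.14, 3.14, 3.14, 3.14].

## Interface

Orientations are given as a unit quaternion [x, y, z, w].
In Python, from bench import manip gives the robot as it stands.
- The arm moves only by the tool arm_command, never from a script. Its argument "increments" is one flat list of numbers, 5 for each row, row after row: the closure, from -1 (fully open) to 1 (shut), then the shift along the world's x, y, z in mm, then the turn about the world's z in rad. A call has 1 to 8 rows; each row shifts and turns the commanded pose from where the row before left it; what a row does not reach is not made up. A row lasts 1/10 s, in which the tool goes at most 50 mm and 8.59 degrees, less where a joint would pass 70% of its speed; a pose out of reach is approached as far as the arm can. A call with a gripper value outside its range is refused whole. The fingers move at their own pace and stop on an object; "force" is the grip in N (left out, the last holds). Time passes only in rows, so rows that do not move let the fingers close. It gives the time, the measured TCP pose, the force and the opening at its end, in the units of the state.
- manip.sense(): the state, without advancing time (a new reading comes with each control period).
- manip.snapshot(name): name is "scene" or "side" or "wrist"; returns a dict with "color" (480x640x3 uint8, blue, green, red), "fx", "fy", "cx", "cy" (pixels), "k1" (the pictures are not rectified: a ray, as slopes to the right and down, at radius r is drawn at 1 + k1 r^2 times it, then the intrinsics apply), "origin" and "rotation" of the camera in the world. Camera axes: x right, y up, looking along -z (the intrinsics and any distortion apply to the point x, -y, -z); pixel columns grow to the right and rows downward; lengths in m; the calibration is good to about 2 mm. A picture is of the moment at which its call begins. There is no depth.
- manip.close_job(): hands the job in, once; it reports no verdict.
The state is a dict: "time": time; "joints": joint angles; "qvel": joint speeds; "joint_efforts": joint torques, N m; "tcp_pos": TCP position; "tool_rot": TCP orientation; "ft_force": force on the tool from outside, world axes, zero at the start; "moment": the same for the moment, N m; "width": opening from 0.0 (shut) to 1.0 (fully open).
Only numpy, scipy, OpenCV 4.12 (cv2) and the standard library are available. Lean on these libraries where they do the work, as an engineer would, in place of code of your own. Each camera call takes 0.05 s, during which the arm holds its last target.

## Task

On the repair console, push the orange tab round with the side of a fingertip until it points squarely at the middle of the blue badge, and leave it there. Only then press the green start button right down and let it go. Push only: do not pinch the tab, and leave every other thing on the table where it stands.

Things in the scene. Friction and masses are not known exactly. Their poses are not given: they have to be found in the camera images.
- console: Low black box with a light grey top, 240 mm (its x) by 360 mm (its y) by 80 mm high, fixed to the table. Origin at the centre of its underside, z up. Its frame: the selector's axis stands at x 0, y +50 mm; the start button at x 0, y -120 mm; top face at z 80 mm. It is turned by up to about 0.35 rad from the table's axes.
- selector (a joint): Angle of the selector about its upright axis, rad, growing anticlockwise seen from above; 0 when the tab points along the console's +x, stops at -2.6 and +2.6. It starts within 0.35 rad of 0. There are no click stops: it turns stiffly (about 2 N at the tab) and stays where it is left. To reach a badge on either side, turn it from 0 towards that side.
- selector_axis (a point): Point on the selector's axis, 10 mm above the console's top, on the upper face of the black disc (92 mm across, that face 10 mm above the console's top; a steel hub 32 mm across rises to 18 mm above the console's top in its middle).
- tab_middle (a point): Point inside the orange tab, 62 mm from the axis and 30 mm above the console's top; its x axis points outward along the tab. The tab is an upright radial blade with a white line along its top: 12 mm thick, from 28 to 80 mm from the axis, from 6 to 40 mm above the console's top. (The rules call its anticlockwise half selector_c2 and its clockwise half selector_c3.)
- tab_pointer (a point): The point that the tab points at: on the tab's centre line, 90 mm from the axis (10 mm beyond the tab's outer end), 2 mm above the console's top. The tab points at a badge when this point lies over the badge's centre.
- blue_mark (a point): Centre of the top of the blue badge, a flat blue disc 25 mm across and 2 mm thick on the console's top, 90 mm from the selector's axis. The four badges (white, blue, red, yellow) sit at 60 and 120 deg to either side of the console's +x direction; which colour is where changes from start to start.
- white_mark (a point): Centre of the top of the white badge, a flat white disc 25 mm across and 2 mm thick on the console's top, 90 mm from the selector's axis. The four badges (white, blue, red, yellow) sit at 60 and 120 deg to either side of the console's +x direction; which colour is where changes from start to start.
- red_mark (a point): Centre of the top of the red badge, a flat red disc 25 mm across and 2 mm thick on the console's top, 90 mm from the selector's axis. The four badges (white, blue, red, yellow) sit at 60 and 120 deg to either side of the console's +x direction; which colour is where changes from start to start.
- yellow_mark (a point): Centre of the top of the yellow badge, a flat yellow disc 25 mm across and 2 mm thick on the console's top, 90 mm from the selector's axis. The four badges (white, blue, red, yellow) sit at 60 and 120 deg to either side of the console's +x direction; which colour is where changes from start to start.
- start_top (a point): Centre of the top of the green start button (32 mm across) in its black housing on the console's top; it is pressed straight down, at any point of its top.
- start (a joint): Travel of the start button: 0 up, 0.006 m fully down; a spring brings it back. Fully down takes about 5 N.
- resin_bottle: Loose small amber bottle, 28 mm across, 55 mm tall, standing on the console's far right corner; origin under its centre. Leave alone.
- spray_can: Loose small blue spray can, 54 mm across, 110 mm tall, on the table beyond the console; origin under its centre. Leave alone.
- suction_cup: Loose black suction cup with a stem, 68 mm across, 60 mm tall, on the table at the console's right; origin under its centre. Leave alone.
- tape_roll: Loose yellow roll of tape lying flat, 90 mm across, 24 mm high, on the table at the console's left; origin under its centre. Leave alone.
- mug: Loose white mug, 80 mm across, 90 mm tall, on the table at the console's right; origin under its centre. Leave alone.
- wrench: Loose steel wrench, 160 mm long, lying on the table beyond the console; its x runs along it. Leave alone.
- paper_roll: Loose blue paper roll standing on end, 120 mm across, 200 mm tall, on the table far left; origin under its centre. Leave alone.

How it is judged:
On the way, in this order (a step that is already met when the one before it is completed fails the run):
1. the tab points at the middle of the blue badge and is still (horizontal distance between tab_pointer and blue_mark below 0.009 m and velocity of joint selector between -0.05 and 0.05 rad/s), for 0.3 s.
2. the start button is pressed right down with the tab at the blue badge (horizontal distance between tab_pointer and blue_mark below 0.009 m and value of joint start above 0.0045 m), for 0.05 s.
At the end, for the whole second after the job is handed in: The tab points at the middle of the blue badge (the pointer point within 9 mm of the badge's centre, seen from above) and is at rest, and the start button has come back up (less than 1.5 mm down) (all of step 1 and value of joint start below 0.0015 m); the robot touches nothing.
It fails at once if the start button pressed (3 mm or more) while the tab is not at the blue badge (horizontal distance between tab_pointer and blue_mark above 0.009 m and value of joint start above 0.003 m).
It fails at once if the tab pinched: the fingers bearing on both of its sides at once with more than 2 N (contact force between the fingers and selector_c2 above 2 N and contact force between the fingers and selector_c3 above 2 N).
It fails at once if a bystander lifted, tipped or moved by more than 15 mm (distance of any of resin_bottle, spray_can, suction_cup, tape_roll, mug, wrench, paper_roll from where it was at the start of the episode above 0.015 m or angle between any of resin_bottle, spray_can, suction_cup, tape_roll, mug, wrench, paper_roll's own z axis and vertical above 0.3 rad).
It also fails if it takes over 61 s, if anything falls off the work surface, if the arm or the gripper's body presses on something with over 40 N, if the wrist force passes 120 N, or if a joint passes its speed limit or range.

## Working session

There is one attempt and no reset: what is moved stays moved. The work goes in short steps, Python scripts to look and compute and a tool call to move; the robot and the scene stay as the last step left them, time stands still between calls to the robot, and variables do not carry over. Pictures are saved under pics/ and viewed, and the job is handed in when it is done.

Besides the shell and the picture viewer there is one more tool, called after ">>>" as name(argument=value, ...), one argument or row to a line, values as JSON. arm_command: Moves the arm, as the interface text tells. Its arguments: {"type":"object","properties":{"increments":{"type":"array","items":{"type":"number"}},"force":{"type":"number"}},"required":["increments"]}

```bash
mkdir -p pics; cat > h.py <<'E'
import numpy as np,cv2,pickle
from bench import manip
def snap(n,f):
    s=manip.snapshot(n); cv2.imwrite('pics/'+f+'.png',s['color']); pickle.dump(s,open('pics/'+f+'.pkl','wb')); return s
def load(f): return pickle.load(open('pics/'+f+'.pkl','rb'))
def K(s): return np.array([[s['fx'],0,s['cx']],[0,s['fy'],s['cy']],[0,0,1.]]),np.array([s['k1'],0,0,0.])
def ray(s,u,v):
    k,d=K(s); p=cv2.undistortPoints(np.array([[[u,v]]],float),k,d)[0,0]
    return np.array(s['origin']),np.array(s['rotation']).reshape(3,3)@np.array([p[0],-p[1],-1])
def onz(s,u,v,z):
    o,r=ray(s,u,v); return o+r*(z-o[2])/r[2]
def proj(s,P):
    q=np.array(s['rotation']).reshape(3,3).T@(np.array(P)-np.array(s['origin'])); x,y=q[0]/-q[2],-q[1]/-q[2]; r=x*x+y*y; f=1+s['k1']*r
    return s['fx']*x*f+s['cx'],s['fy']*y*f+s['cy']
E
python3 - <<'E'
from h import *
for n in('scene','side','wrist'):
    s=snap(n,n+'0'); print(n,s['origin'],s['k1'])
print(manip.sense())
E
```

```text
scene [ 1.00426252 -0.50136082  0.88742714] 0.02786836921857285
side [0.33666009 0.6418912  0.77820501] 0.005662897007688709
wrist [0.64860764 0.07283805 0.37243069] -0.05127412956531383
{'time': 0.15, 'joints': array([-0.06617264,  0.5369494 , -0.00443131,  1.53859757,  0.00259534,
        1.06729844, -0.07118213]), 'qvel': array([-6.13580359e-04, -9.92182978e-05,  2.60488603e-04, -3.46404955e-03,
       -2.40198429e-04, -8.31497955e-04,  1.28566296e-03]), 'joint_efforts': array([ 1.61238928e-03, -5.83780539e+01,  1.04997531e+00, -2.59348226e+01,
        1.25170653e-02,  6.47799578e-03, -7.88314480e-06]), 'tcp_pos': array([ 6.49540717e-01, -2.76211541e-05,  2.27861071e-01]), 'tool_rot': array([ 9.99999805e-01,  2.66407321e-05, -6.21756461e-04,  4.68604030e-05]), 'ft_force': array([ 0.25560627, -1.17272789,  0.47695788]), 'moment': array([ 0.00240425, -0.04034175,  0.0497814 ]), 'width': 0.9968491947683902}
```

View pics/scene0.png

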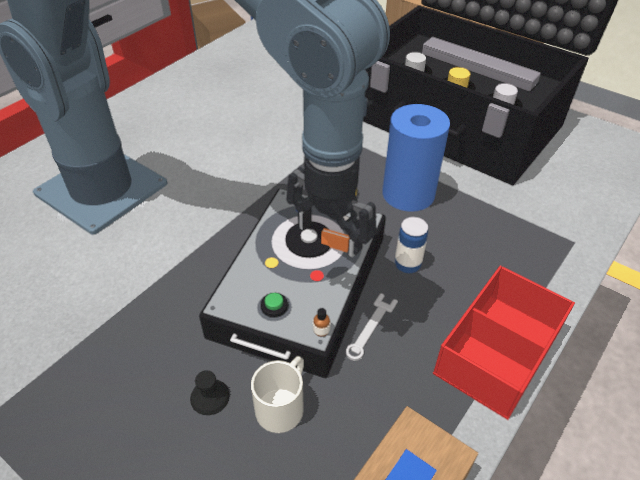

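View pics/side0.png

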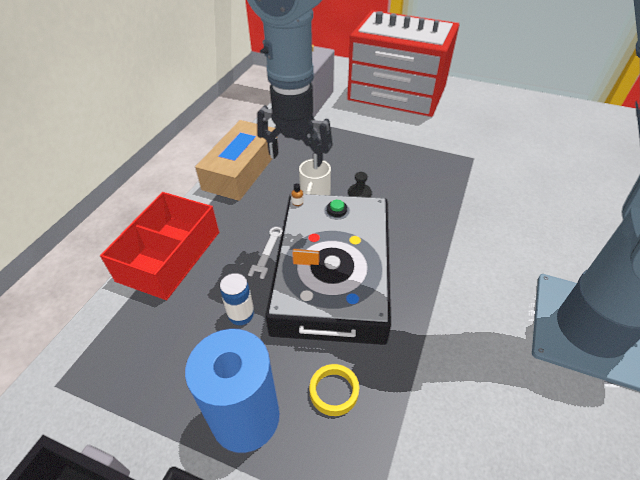

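View pics/wrist0.png

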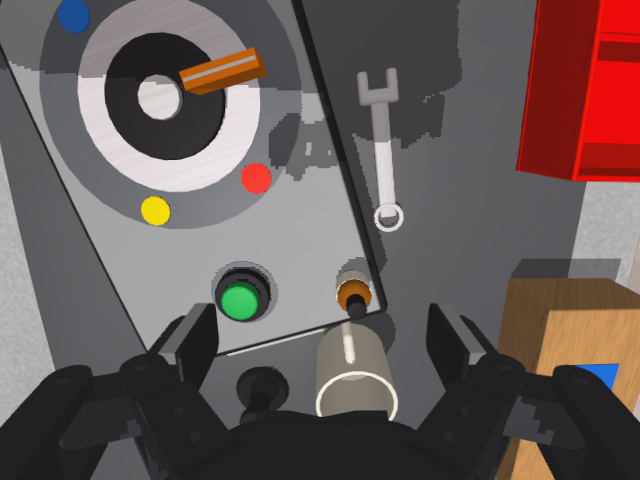

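The tab (wrist px 225,70; side 306,257) points roughly along console +x. Blue is at wrist (73,15) and side (352,298), which is +120°. White is at +60°, and red and yellow are on the clockwise side. Next I'll measure.

```bash
cat > meas.py <<'E'
from h import *
def blobs(s,lo,hi,amin,amax,roi=None):
    h=cv2.cvtColor(s['color'],cv2.COLOR_BGR2HSV); m=cv2.inRange(h,np.array(lo),np.array(hi))
    n,l,st,c=cv2.connectedComponentsWithStats(m)
    return [(c[i].round(1),st[i][:5]) for i in range(1,n) if amin<st[i,4]<amax]
if __name__=='__main__':
  for f in('scene0','side0','wrist0'):
    s=load(f); print(f)
    for nm,lo,hi,z in(('blue',(100,140,60),(120,255,255),.082),('red',(0,200,150),(4,255,255),.082),('yel',(22,180,120),(32,255,255),.082),('green',(50,120,60),(80,255,255),.1),('orange',(8,200,100),(16,255,255),.12)):
        for c,st in blobs(s,lo,hi,25,3000): print(nm,c,st,onz(s,*c,z).round(4)[:2])
E
python3 meas.py
```

```text
scene0Traceback (most recent call last):
  File "meas.py", line 10, in <module>
    for c,st in blobs(s,lo,hi,25,3000): print(nm,c,st,onz(s,*c,z).round(4)[:2])
                                                      ~~~^^^^^^^^
  File "h.py", line 11, in onz
    o,r=ray(s,u,v); return o+r*(z-o[2])/r[2]
        ~~~^^^^^^^
  File "h.py", line 9, in ray
    return np.array(s['origin']),np.array(s['rotation']).reshape(3,3)@np.array([p[0],-p[1],-1])
                                 ~~~~~~~~~~~~~~~~~~~~~~~~~~~~~~~^^^^^
ValueError: cannot reshape array of size 4 into shape (3,3)
```

Rotation is a quaternion.

```bash
sed -i "s/np.array(s\['rotation'\]).reshape(3,3)/R(s)/g; 1a from scipy.spatial.transform import Rotation as Rt\ndef R(s): return Rt.from_quat(s['rotation']).as_matrix()" h.py; sed -i '2a\ ' h.py
python3 meas.py
```

```text
scene0
blue [411.1 239.6] [400 229  26  19 224] [0.685  0.2249]
blue [410.9 468.5] [386 450  50  30 894] [ 0.9149 -0.1589]
green [273.5 300.9] [265 293  18  17 254] [ 0.5807 -0.0614]
side0
blue [236.8 146. ] [219 133  36  27 444] [ 0.9203 -0.196 ]
blue [236.1 296.8] [221 285  28  20 248] [0.6763 0.2441]
blue [352.2 298.5] [346 294  13  10 105] [0.4647 0.1646]
blue [241.7 320.7] [229 313  24  12  83] [0.6398 0.2881]
blue [209.4 339.7] [201 331  21  20  81] [0.6746 0.3448]
blue [198.1 348.5] [194 344   9  12  26] [0.6839 0.3675]
blue [227.4 364.8] [212 351  31  28 621] [0.6197 0.3757]
red [343.3  27.7] [ 313    0   74  100 1292] [ 0.9189 -1.0438]
red [254.7  29.3] [247   5  17  47 245] [ 1.2347 -0.9018]
red [417.6  49.8] [413  46  10   7  26] [ 0.6022 -0.9581]
red [422.7  71.2] [385  58  59  30 143] [ 0.548 -0.804]
red [632.4  96.1] [622  81  17  27 128] [-0.0949 -0.8805]
red [398.2  89.9] [369  84  57  12  84] [ 0.5921 -0.6519]
red [431.9 103.4] [427  95  10  21  51] [ 0.475  -0.6101]
red [313.6 237. ] [309 234  10   7  52] [0.597  0.0406]
yel [396.2   5.9] [390   0  13  14 146] [ 0.7863 -1.3413]
yel [624.6  81.3] [605  50  35  55 726] [-0.0782 -0.9748]
yel [354.6 239.8] [350 236  10   8  60] [0.5106 0.0154]
yel [331.8 389.8] [310 365  48  51 822] [0.436  0.3511]
green [336.6 205.3] [330 200  14  12 138] [ 0.5794 -0.0554]
orange [305.5 258.1] [293 252  26  13 276] [0.5758 0.1326]
wrist0
blue [73.6 15.7] [ 58   0  32  34 878] [0.4636 0.1621]
blue [602.5 372. ] [572 364  47  26 506] [ 0.9264 -0.1482]
red [529.1  83.7] [518   0  22 171 285] [0.8067 0.1129]
red [255.4 177. ] [242 164  29  28 609] [0.5945 0.0411]
yel [155.2 210.4] [141 197  29  28 650] [0.509  0.0141]
green [240.  300.2] [ 221  282   39   38 1148] [ 0.5794 -0.0589]
orange [223.7  72.7] [ 179   48   88   47 1925] [0.584  0.1132]
orange [353.2 292.6] [338 282  33  28 465] [ 0.6721 -0.0427]
```

```bash
cat > tab.py <<'E'
from h import *
import sys
def tab(f,ax=(0.530,0.102),z=.12):
    s=load(f); b=cv2.cvtColor(s['color'],cv2.COLOR_BGR2HSV)
    m=cv2.inRange(b,np.array((7,150,60)),np.array((17,255,255)))
    pts=[]
    n,l,st,c=cv2.connectedComponentsWithStats(m)
    for i in range(1,n):
        p=onz(s,*c[i],.11)[:2]
        if st[i,4]>30 and np.hypot(*(p-ax))<.1:
            ys,xs=np.where(l==i)
            P=np.array([onz(s,x,y,.10)[:2] for x,y in zip(xs,ys)]); q=P.mean(0)-ax
            print(f,'orange',st[i],np.degrees(np.arctan2(q[1],q[0])))
    # white line: greyish pixels inside hull of orange, at z .12
    oc=[i for i in range(1,n) if st[i,4]>30 and np.hypot(*(onz(s,*c[i],.11)[:2]-ax))<.1]
    ys,xs=np.where(np.isin(l,oc)); hull=cv2.convexHull(np.c_[xs,ys].astype(np.int32)); hm=np.zeros_like(m); cv2.fillConvexPoly(hm,hull,255)
    w=(hm>0)&(b[...,1]<120)&(m==0); ys,xs=np.where(w)
    P=np.array([onz(s,x,y,z)[:2] for x,y in zip(xs,ys)]); 
    if len(P)>5:
        q=P-ax; d=np.linalg.svd(P-P.mean(0))[2][0]; m_=q.mean(0)
        print('white n',len(P),'centroid',m_.round(4),'ang',np.degrees(np.arctan2(m_[1],m_[0])).round(1),'line',(np.degrees(np.arctan2(d[1],d[0]))%180).round(1))
for f in sys.argv[1:]: tab(f)
E
python3 tab.py wrist0 side0
```

```text
wrist0 orange [ 178   48   89   47 2041] 16.579640099148932
white n 400 centroid [0.0517 0.0136] ang 14.7 line 14.6
side0 orange [293 252  26  13 309] 16.009630031935895
```

>>> arm_command(
  increments=[1,-17,30,0,0.08,1,-17,30,0,0.09,1,-18,29,0,0.09,1,0,0,0,0,1,0,0,0,0,1,0,0,-20,0,1,0,0,-20,0,1,0,0,0,0],
  force=30,
)

```text
time: 0.95
tcp_pos: [0.5966, 0.0869, 0.1858]
tool_rot: [0.992, 0.128, -0.003, 0.001]
ft_force: [0.0, 0.9, -1.6]
width: -0.001
```

```bash
python3 - <<'E'
from h import *
snap('side','side1'); snap('wrist','wrist1'); s=manip.sense(); print(s['time'],s['joints'].round(3),s['tcp_pos'],s['width'],s['ft_force'])
E
python3 tab.py wrist1 side1
```

```text
1.05 [-0.158  0.506 -0.085  1.695  0.051  0.943 -0.005] [0.59836724 0.08777623 0.18853771] 0.0017994172373999525 [-0.03193883 -0.31988381  0.02062211]
wrist1 orange [ 265  189   88   29 1829] 14.756918066795834
white n 363 centroid [0.0503 0.0136] ang 15.2 line 16.1
side1 orange [293 250  27  15 318] 15.21345524754785
white n 33 centroid [0.0445 0.0124] ang 15.5 line 10.7
```

View pics/wrist1.png

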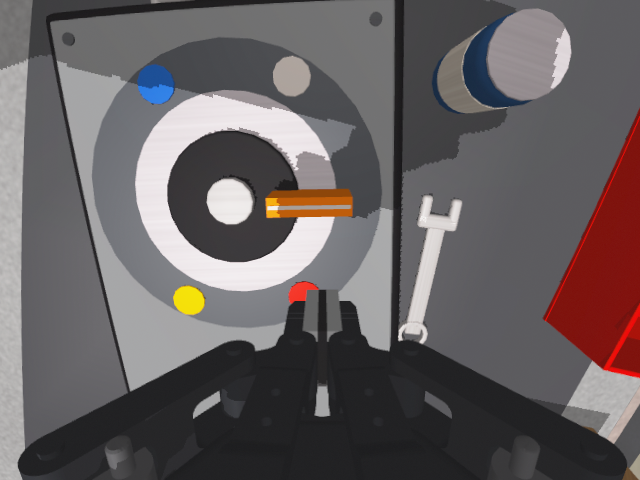

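Gripper is shut and stands clockwise of the tab; the tab is at about 15° (wrist px 265–352, row 203) and the fingertip region is clear. I'll work out the arc.

```bash
python3 - <<'E'
import numpy as np
def c(d,rad=62,off=17):
    a=np.radians(d); return np.array([530+rad*np.cos(a)+off*np.sin(a),102+rad*np.sin(a)-off*np.cos(a)])
p=np.array([598.4,87.8])
for d in list(range(15,130,7)): q=c(d); print(d,q.round(1),(q-p).round(1)); p=q
E
```

```text
15 [594.3 101.6] [-4.1 13.8]
22 [593.9 109.5] [-0.4  7.8]
29 [592.5 117.2] [-1.4  7.7]
36 [590.2 124.7] [-2.3  7.5]
43 [586.9 131.9] [-3.2  7.2]
50 [582.9 138.6] [-4.1  6.7]
57 [578.  144.7] [-4.9  6.2]
64 [572.5 150.3] [-5.6  5.5]
71 [566.3 155.1] [-6.2  4.8]
78 [559.5 159.1] [-6.7  4. ]
85 [552.3 162.3] [-7.2  3.2]
92 [544.8 164.6] [-7.5  2.3]
99 [537.1 165.9] [-7.7  1.3]
106 [529.3 166.3] [-7.8  0.4]
113 [521.4 165.7] [-7.8 -0.6]
120 [513.7 164.2] [-7.7 -1.5]
127 [506.3 161.7] [-7.5 -2.4]
```

>>> arm_command(
  increments=[1,0,0,-30,0,1,0,0,-25,0,1,0,0,-10,0,1,0,0,0,0],
)

```text
time: 1.45
tcp_pos: [0.5978, 0.0886, 0.1231]
tool_rot: [0.992, 0.129, -0.001, 0.0]
ft_force: [0.4, 0.6, 0.0]
width: -0.002
```

>>> arm_command(
  increments=[1,-4,13,0,0,1,0,7.5,0,0.12,1,-1.5,8,0,0.12,1,-2.5,7.5,0,0.12,1,-3,7,0,0.12,1,-4,7,0,0.12,1,-5,6,0,0.12,1,0,0,0,0],
)

```text
time: 2.25
tcp_pos: [0.5781, 0.1475, 0.1252]
tool_rot: [0.882, 0.472, 0.001, -0.0]
ft_force: [0.8, 0.4, 0.4]
width: 0.001
```

```bash
python3 - <<'E'
from h import *
snap('side','side2'); snap('wrist','wrist2'); s=manip.sense(); print(s['time'],s['joints'].round(3),s['tcp_pos'],s['tool_rot'].round(3),s['ft_force'])
E
python3 tab.py wrist2 side2
```

```text
2.35 [-0.128  0.588 -0.265  1.753  0.199  0.825  0.492] [0.57867874 0.14568471 0.12471866] [0.883 0.469 0.001 0.   ] [ 0.74739171 -0.08619492  0.06365226]
wrist2 orange [ 222  274   70   75 2597] 12.325064019967384
white n 437 centroid [0.0394 0.0127] ang 17.9 line 12.2
side2 orange [304 251  16  14 137] 17.563684733172575
white n 26 centroid [0.0377 0.0208] ang 28.9 line 61.1
```

View pics/wrist2.png

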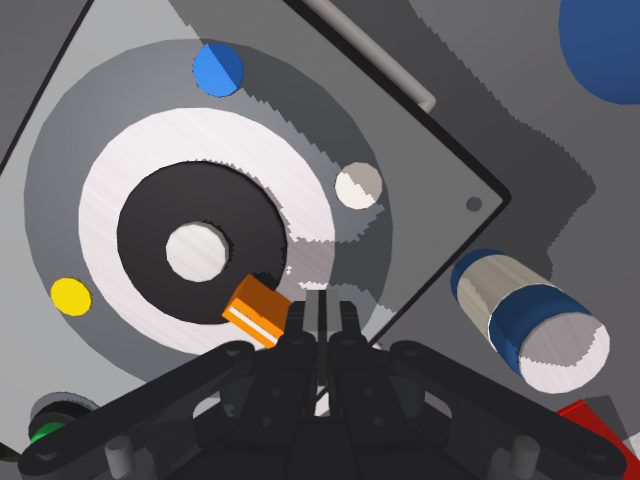

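```bash
python3 - <<'E'
from h import *
for f in('side1','side2'):
    s=load(f); im=cv2.resize(s['color'][120:330,220:430],None,fx=2.6,fy=2.6,interpolation=cv2.INTER_CUBIC); cv2.imwrite('pics/c_%s.png'%f,im)
a=np.hstack([cv2.resize(cv2.imread('pics/c_%s.png'%f),(400,400)) for f in('side1','side2')]); cv2.imwrite('pics/cmp.png',a)
s=load('side2'); print(proj(s,[.5787,.1457,.1]))
E
```

```text
(np.float64(301.8766134085775), np.float64(268.8110490427458))
```

View pics/cmp.png

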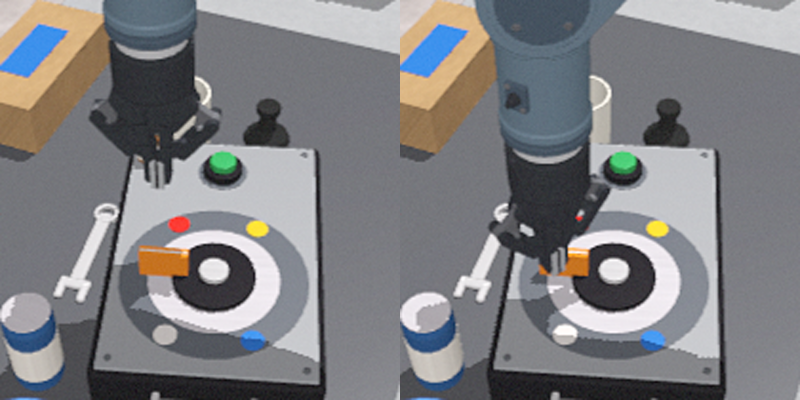

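```bash
python3 - <<'E'
from h import *
s=load('side2'); 
for z in(.1,.11,.12,.13): print(z,proj(s,[.5787,.1457,z]))
im=s['color'][225:295,260:350]; cv2.imwrite('pics/z2.png',cv2.resize(im,None,fx=8,fy=8,interpolation=cv2.INTER_NEAREST))
E
```

```text
0.1 (np.float64(301.8766134085775), np.float64(268.8110490427458))
0.11 (np.float64(301.69620320837714), np.float64(265.6349361894833))
0.12 (np.float64(301.5126546983704), np.float64(262.40381798539994))
0.13 (np.float64(301.32588491902254), np.float64(259.1162468098322))
```

View pics/z2.png

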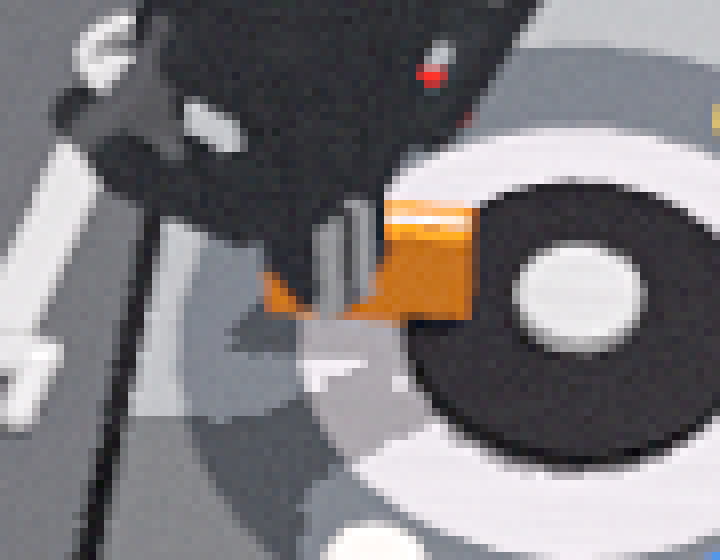

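```bash
python3 - <<'E'
from h import *
s=load('wrist2'); st=manip.sense(); T=Rt.from_quat(st['tool_rot']); p=st['tcp_pos']
print('cam in tool',T.inv().apply(np.array(s['origin'])-p))
for z in(-.01,0,.006,.012,.018,.025):
  for y in (-.011,0): print(z,y,np.round(proj(s,p+T.apply([0,y,z])),1))
cv2.imwrite('pics/z3.png',cv2.resize(s['color'][270:410,230:410],None,fx=4,fy=4))
E
```

```text
cam in tool [-0.00029146 -0.07427729 -0.14503628]
-0.01 -0.011 [322.3 296. ]
-0.01 0 [322.3 319.8]
0 -0.011 [322.3 286.2]
0 0 [322.3 308.9]
0.006 -0.011 [322.3 280.9]
0.006 0 [322.3 302.9]
0.012 -0.011 [322.2 276. ]
0.012 0 [322.2 297.3]
0.018 -0.011 [322.2 271.3]
0.018 0 [322.2 292.1]
0.025 -0.011 [322.2 266.3]
0.025 0 [322.2 286.4]
```

View pics/z3.png

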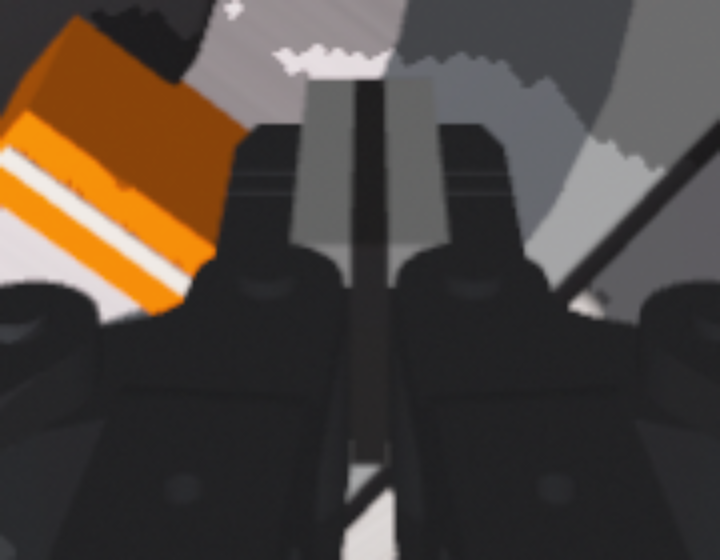

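The tab stands where it was (about 14°) and no force appeared. The fingertips, seen at side px (302,264), passed over it, because they reach less far ahead of the TCP than stated. I'll go back over the top and approach lower, with guarded descent.

>>> arm_command(
  increments=[1,0,0,20,0,1,0,0,5,0,1,5,-12,0,-0.14,1,5,-12,0,-0.14,1,5,-12,0,-0.14,1,5,-12,0,-0.15,1,5,-9,0,-0.15,1,0,0,0,0],
)

```text
time: 3.15
tcp_pos: [0.6039, 0.086, 0.1487]
tool_rot: [0.992, 0.127, 0.001, 0.001]
ft_force: [0.1, -0.7, 0.3]
width: 0.003
```

>>> arm_command(
  increments=[1,0,0,-15,0,1,0,0,-10,0,1,0,0,-5,0,1,0,0,-3,0,1,0,0,0,0],
)

```text
time: 3.65
tcp_pos: [0.6026, 0.0882, 0.1148]
tool_rot: [0.992, 0.13, -0.001, -0.0]
ft_force: [0.3, 0.0, -0.1]
width: 0.004
```

```bash
python3 - <<'E'
from h import *
snap('side','side3'); snap('wrist','wrist3'); s=manip.sense(); p=s['tcp_pos']; print(s['time'],s['joints'].round(3),p,s['tool_rot'].round(3),s['ft_force'])
q=load('side3'); print([np.round(proj(q,[p[0],p[1],z])) for z in(.09,.1,.11,.12)])
cv2.imwrite('pics/z4.png',cv2.resize(q['color'][205:275,260:350],None,fx=8,fy=8,interpolation=cv2.INTER_NEAREST))
E
python3 tab.py wrist3 side3
```

```text
3.75 [-0.155  0.607 -0.088  1.729  0.07   0.808 -0.015] [0.60314546 0.08813574 0.11564709] [ 0.992  0.13   0.    -0.   ] [ 0.32692588 -0.03297431  0.45027935]
[array([302., 249.]), array([302., 246.]), array([302., 242.]), array([302., 239.])]
wrist3 orange [ 225  208  129   46 4068] 13.919605884533835
white n 789 centroid [0.0507 0.0148] ang 16.2 line 16.0
side3 orange [292 252  27  13 295] 16.606884562400808
```

View pics/z4.png

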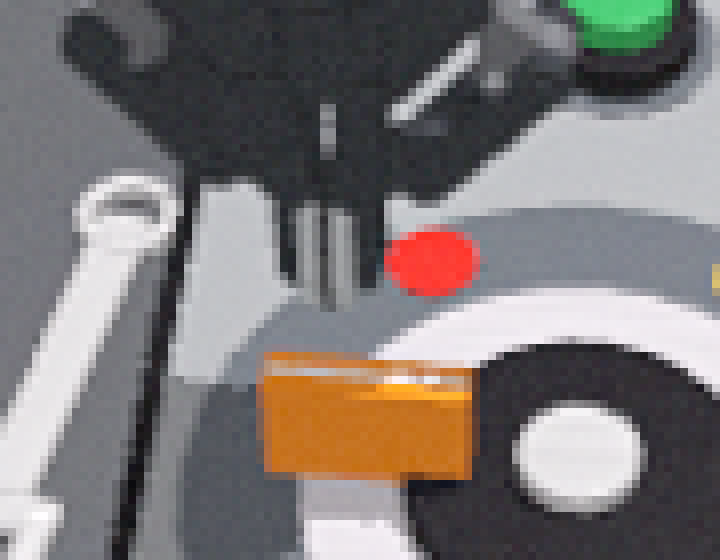

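Fingertip is at side px (301,243), so its tip is about 4–8 mm below the TCP. I'll lower a further 15 mm.

>>> arm_command(
  increments=[1,0,0,-5,0,1,0,0,-5,0,1,0,0,-5,0,1,0,0,0,0],
)

```text
time: 4.15
tcp_pos: [0.6023, 0.0879, 0.0995]
tool_rot: [0.992, 0.13, -0.001, 0.0]
ft_force: [0.9, -0.6, 0.1]
width: 0.0
```

>>> arm_command(
  increments=[1,-7,4,0,0,1,-2,8,0,0,1,0,4,0,0,1,0,4,0,0.06,1,0,4,0,0.06,1,0,0,0,0],
)

```text
time: 4.75
tcp_pos: [0.5939, 0.1125, 0.1006]
tool_rot: [0.982, 0.19, -0.0, 0.0]
ft_force: [-0.1, -0.6, 0.1]
width: 0.0
```

```bash
python3 - <<'E'
from h import *
snap('side','side4'); snap('wrist','wrist4'); s=manip.sense(); p=s['tcp_pos']; print(s['time'],s['joints'].round(3),p,s['tool_rot'].round(3),s['ft_force'])
E
python3 tab.py wrist4 side4
```

```text
4.85 [-0.175  0.622 -0.118  1.748  0.098  0.776  0.037] [0.59417132 0.11255516 0.10065899] [ 0.982  0.188  0.    -0.   ] [-0.37824504 -0.13120544  0.54892974]
wrist4 orange [ 227  245  137   63 6243] 23.069722010339014
white n 988 centroid [0.0467 0.023 ] ang 26.3 line 25.5
side4 orange [293 253  26   2  32] 3.8850072566229756
side4 orange [293 256  26  13 304] 25.40888545831998
white n 41 centroid [0.0461 0.0232] ang 26.7 line 25.2
```

View pics/wrist4.png

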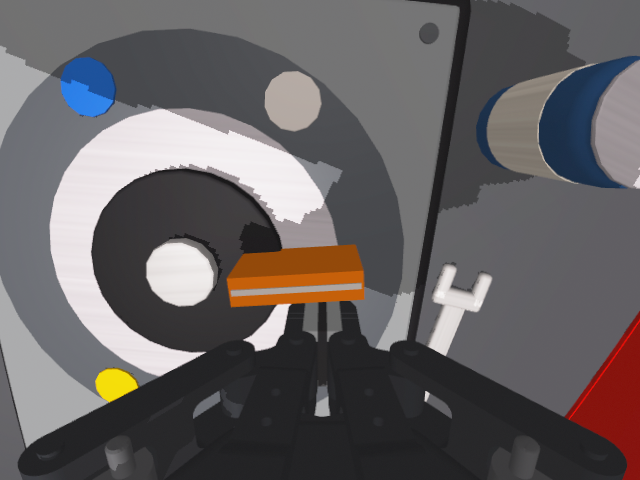

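The push works: the tab is now at about 26° with the finger flush behind it. I'll keep following the arc.

>>> arm_command(
  increments=[1,-1.5,5,0,0.12,1,-2.5,7.5,0,0.12,1,-3,7,0,0.12,1,-4,7,0,0.12,1,-5,6,0,0.12,1,-5.5,5.5,0,0.12,1,-6,5,0,0.12,1,0,0,0,0],
)

```text
time: 5.65
tcp_pos: [0.5663, 0.1557, 0.1007]
tool_rot: [0.819, 0.573, 0.0, -0.0]
ft_force: [0.1, -0.5, 0.1]
width: 0.0
```

>>> arm_command(
  increments=[1,-7,4,0,0.12,1,-7,3,0,0.12,1,-7.5,2.5,0,0.12,1,-7.5,1,0,0.12,1,-8,0.5,0,0.12,1,0,0,0,0],
)

```text
time: 6.25
tcp_pos: [0.5293, 0.1663, 0.1007]
tool_rot: [0.615, 0.789, 0.0, -0.0]
ft_force: [-0.1, -0.3, 0.1]
width: 0.0
```

```bash
python3 - <<'E'
from h import *
snap('side','side5'); snap('wrist','wrist5'); s=manip.sense(); p=s['tcp_pos']; print(s['time'],s['joints'].round(3),p,s['tool_rot'].round(3),s['ft_force'])
E
python3 tab.py wrist5 side5
```

```text
6.35 [-0.018  0.602 -0.484  1.863  0.387  0.771  1.103] [0.52968258 0.16588149 0.10053525] [ 0.616  0.788 -0.    -0.   ] [-0.27522359 -0.45851762 -0.20481311]
wrist5 orange [ 229  245  138   60 4155] 108.66630145064259
wrist5 orange [287 296  22   7  53] 91.42963073457587
white n 996 centroid [-0.017   0.0506] ang 108.5 line 105.8
side5 orange [325 267  10  30 107] 105.97483228890016
white n 50 centroid [-0.0191  0.0656] ang 106.2 line 102.1
```

View pics/wrist5.png

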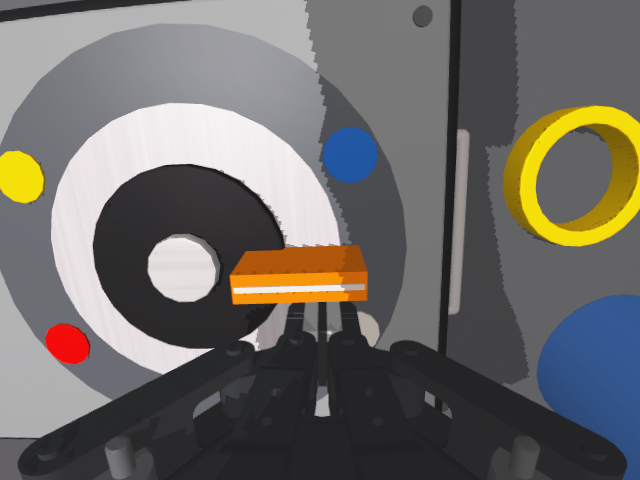

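>>> arm_command(
  increments=[1,-8,-0.5,0,0.12,1,-8,-1.5,0,0.12,1,-7.5,-2.5,0,0.12,1,-7,-3,0,0.12,1,0,0,0,0,1,0,0,0,0],
)

```text
time: 6.95
tcp_pos: [0.4992, 0.1583, 0.1005]
tool_rot: [0.411, 0.912, -0.0, -0.0]
ft_force: [0.5, 0.3, -1.5]
width: 0.001
```

```bash
python3 - <<'E'
from h import *
snap('side','side6'); snap('wrist','wrist6'); s=manip.sense(); p=s['tcp_pos']; print(s['time'],s['joints'].round(3),p,s['tool_rot'].round(3),s['ft_force'])
E
python3 tab.py wrist6 side6; python3 - <<'E'
from h import *
from meas import blobs
for f in('wrist6','side6'):
  s=load(f)
  for c,st in blobs(s,(100,140,60),(120,255,255),60,3000): print(f,c,st,onz(s,*c,.082).round(4)[:2])
E
```

```text
7.05 [ 0.076  0.589 -0.607  1.937  0.476  0.762  1.492] [0.49916908 0.15846793 0.10040092] [ 0.41   0.912 -0.    -0.   ] [ 0.63132066 -0.37599379 -0.24877099]
wrist6 orange [ 229  245  138   61 4249] 136.4474966550291
white n 1013 centroid [-0.0392  0.0371] ang 136.6 line 132.9
side6 orange [342 282   9  13  84] 132.38044469499306
wrist6 [378.7 241.2] [ 352  218   52   49 1860] [0.4617 0.1621]
side6 [236.9 146. ] [219 133  36  27 442] [ 0.9201 -0.1961]
side6 [236.3 296.7] [221 285  28  19 243] [0.6761 0.2438]
side6 [352.2 298.5] [346 294  13  10 104] [0.4647 0.1646]
side6 [241.8 320.7] [229 313  24  12  83] [0.6397 0.288 ]
side6 [212.5 336.8] [202 330  24  15  71] [0.6725 0.3376]
side6 [227.4 364.8] [213 351  30  28 617] [0.6197 0.3757]
side6 [194.1 360.4] [190 352  12  20  61] [0.6777 0.3898]
```

View pics/wrist6.png

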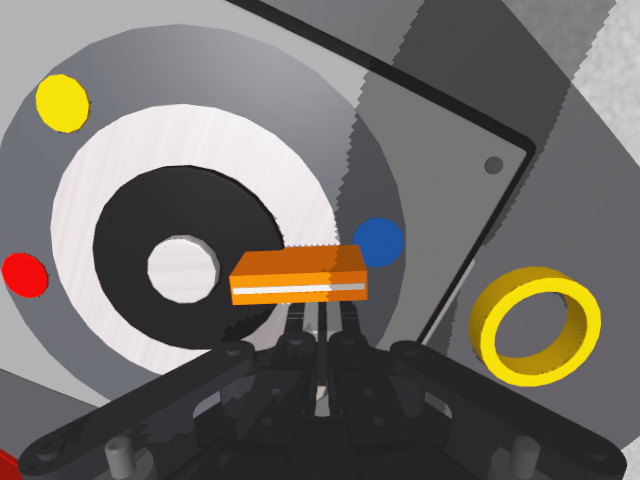

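Tab is at about 134° and the badge at 137°. A small final nudge.

>>> arm_command(
  increments=[1,-1.5,-1,0,0.03,1,-1.5,-1,0,0.02,1,0,0,0,0,1,0,0,0,0],
)

```text
time: 7.45
tcp_pos: [0.4961, 0.1567, 0.1005]
tool_rot: [0.386, 0.923, 0.0, 0.0]
ft_force: [1.6, 1.8, -0.8]
width: -0.001
```

```bash
python3 - <<'E'
from h import *
snap('side','side7'); snap('wrist','wrist7'); s=manip.sense(); p=s['tcp_pos']; print(s['time'],p,s['tool_rot'].round(3),s['ft_force'])
E
python3 tab.py wrist7 side7
```

```text
7.55 [0.49612806 0.15672909 0.10054997] [0.386 0.923 0.    0.   ] [ 1.5555265   1.89933612 -0.86966156]
wrist7 orange [ 229  246  138   60 4265] 139.03024975738828
white n 983 centroid [-0.0409  0.0354] ang 139.1 line 136.2
side7 orange [343 281  10  13  86] 135.35794708387527
```

>>> arm_command(
  increments=[1,7,7,0,0,1,8,8,0,0,1,0,0,30,0,1,0,0,40,0,1,0,0,40,-0.1,1,20,-25,10,-0.14,1,20,-25,0,-0.14,1,0,0,0,0],
)

```text
time: 8.35
tcp_pos: [0.5544, 0.1172, 0.2209]
tool_rot: [0.557, 0.831, -0.0, 0.002]
ft_force: [-0.7, -0.2, -0.0]
width: -0.005
```

```bash
python3 - <<'E'
from h import *
snap('side','side8'); snap('wrist','wrist8'); snap('scene','scene8'); s=manip.sense(); p=s['tcp_pos']; print(s['time'],p,s['joints'].round(2))
from meas import blobs
for f in('wrist8','side8'):
  s=load(f)
  for nm,lo,hi in(('blue',(100,140,60),(120,255,255)),('red',(0,200,120),(4,255,255)),('yel',(22,180,120),(32,255,255))):
   for c,st in blobs(s,lo,hi,30,3000):
    q=onz(s,*c,.082)[:2]
    if np.hypot(*(q-[.53,.102]))<.12: print(f,nm,c,q.round(4))
E
python3 tab.py wrist8 side8
```

```text
8.5 [0.55067995 0.12246292 0.22025694] [ 0.16  0.47 -0.6   1.75  0.31  1.02  1.41]
wrist8 blue [420.3 143. ] [0.4598 0.1631]
wrist8 red [213.5 238.7] [0.5938 0.04  ]
wrist8 yel [215.3 125.9] [0.5082 0.0138]
side8 blue [352.1 298.4] [0.4649 0.1644]
side8 red [313.5 237. ] [0.5972 0.0407]
side8 yel [354.6 239.8] [0.5106 0.0154]
wrist8 orange [ 342  146   80   49 1245] 137.1319600601729
white n 378 centroid [-0.041   0.0369] ang 138.0 line 137.1
side8 orange [335 262  18  32 245] 135.78099934270793
white n 57 centroid [-0.0388  0.0384] ang 135.3 line 131.1
```

View pics/wrist8.png

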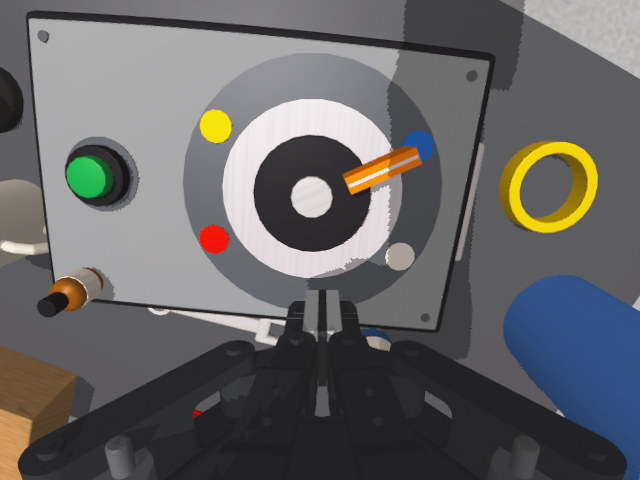

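View pics/side8.png

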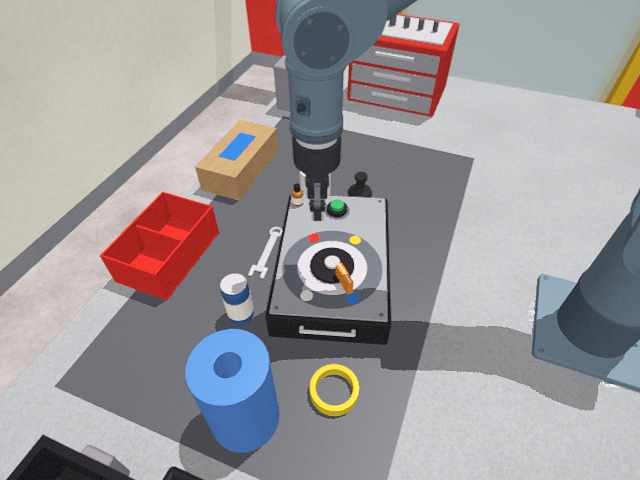

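Tab line ends at the blue badge in both views (wrist (420,148), side (347,290)). The angle error is at most 2°, about 3 mm. Now the button, with tool x roughly across the console so the bottle stays clear.

>>> arm_command(
  increments=[1,8,-45,0,0,1,8,-45,0,0,1,8,-45,0,0,1,5,-47,0,0,1,0,0,0,0,1,0,0,-30,0,1,0,0,-30,0,1,0,0,0,0],
)

```text
time: 9.3
tcp_pos: [0.5768, -0.0589, 0.1568]
tool_rot: [0.552, 0.834, -0.002, -0.004]
ft_force: [0.2, 0.5, -0.4]
width: 0.0
```

```bash
python3 - <<'E'
from h import *
snap('side','side9'); snap('scene','scene9'); s=manip.sense(); p=s['tcp_pos']; print(s['time'],p,s['ft_force'])
a=load('side9')['color'][130:250,270:400]; b=load('scene9')['color'][240:360,210:340]
cv2.imwrite('pics/b9.png',np.hstack([cv2.resize(i,(400,370)) for i in(a,b)]))
E
```

```text
9.4 [ 0.57981254 -0.05905234  0.16069994] [0.5726712  0.30796148 0.6471042 ]
```

View pics/b9.png

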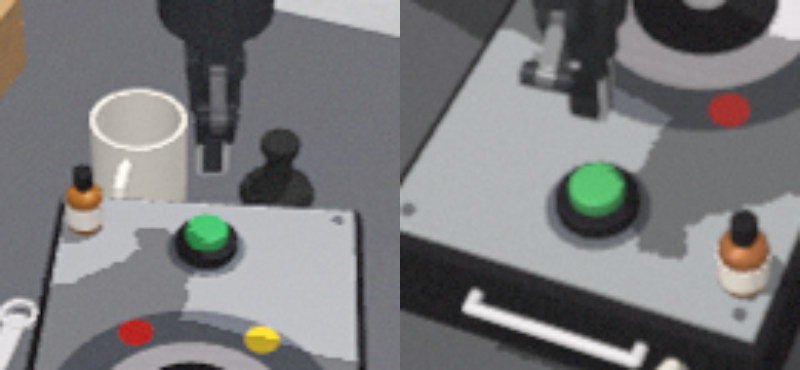

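The finger stands over the button in both views. Descending with force checks.

>>> arm_command(
  increments=[1,0,0,-20,0,1,0,0,-15,0,1,0,0,-5,0,1,0,0,0,0],
)

```text
time: 9.8
tcp_pos: [0.5798, -0.0603, 0.1204]
tool_rot: [0.553, 0.833, -0.0, -0.0]
ft_force: [-0.3, 0.1, -1.0]
width: 0.004
```

>>> arm_command(
  increments=[1,0,0,-3,0,1,0,0,-3,0,1,0,0,0,0],
)

```text
time: 10.1
tcp_pos: [0.58, -0.0606, 0.1145]
tool_rot: [0.553, 0.833, -0.0, 0.0]
ft_force: [-0.9, 0.2, -0.3]
width: -0.002
```

>>> arm_command(
  increments=[1,0,0,-3,0,1,0,0,-3,0,1,0,0,0,0],
)

```text
time: 10.4
tcp_pos: [0.5796, -0.0605, 0.108]
tool_rot: [0.553, 0.833, -0.0, -0.0]
ft_force: [1.2, -0.5, -0.8]
width: -0.001
```

>>> arm_command(
  increments=[1,0,0,-2,0,1,0,0,-2,0,1,0,0,0,0],
)

```text
time: 10.7
tcp_pos: [0.5798, -0.0605, 0.1042]
tool_rot: [0.553, 0.833, -0.0, -0.0]
ft_force: [0.6, -0.2, 0.1]
width: 0.004
```

```bash
python3 - <<'E'
from h import *
snap('side','side10'); snap('scene','scene10'); s=manip.sense(); p=s['tcp_pos']; print(s['time'],p,s['ft_force'])
a=load('side10')['color'][130:250,270:400]; b=load('scene10')['color'][240:360,210:340]
cv2.imwrite('pics/b10.png',np.hstack([cv2.resize(i,(400,370)) for i in(a,b)]))
E
```

```text
10.8 [ 0.57996237 -0.06049775  0.10442889] [-0.08883836  0.13359063 -0.55507055]
```

View pics/b10.png

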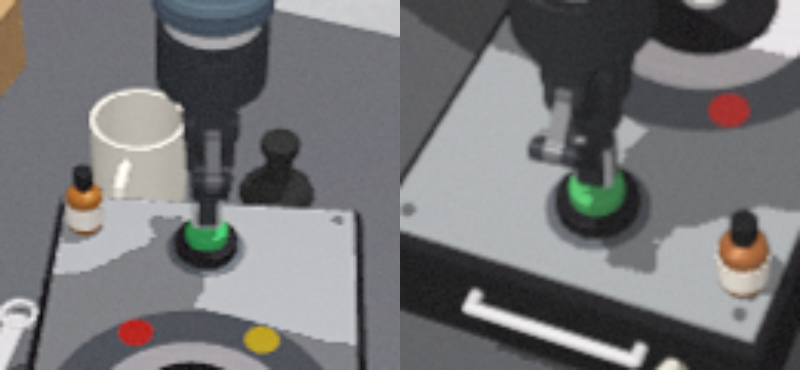

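The tip is just above the button top and centred. Pressing in 2 mm steps.

>>> arm_command(
  increments=[1,0,0,-2,0,1,0,0,-2,0,1,0,0,0,0],
)

```text
time: 11.1
tcp_pos: [0.5797, -0.0605, 0.1002]
tool_rot: [0.553, 0.833, -0.0, -0.0]
ft_force: [-0.1, 0.1, -0.8]
width: -0.0
```

>>> arm_command(
  increments=[1,0,0,-2,0,1,0,0,0,0],
)

```text
time: 11.3
tcp_pos: [0.5801, -0.0605, 0.0985]
tool_rot: [0.553, 0.833, 0.0, 0.0]
ft_force: [-0.2, -0.2, 2.1]
width: 0.001
```

>>> arm_command(
  increments=[1,0,0,-2,0,1,0,0,0,0],
)

```text
time: 11.5
tcp_pos: [0.5801, -0.0605, 0.0965]
tool_rot: [0.553, 0.833, 0.0, 0.0]
ft_force: [-0.3, -0.9, 3.1]
width: 0.002
```

>>> arm_command(
  increments=[1,0,0,-2,0,1,0,0,0,0],
)

```text
time: 11.7
tcp_pos: [0.5802, -0.0605, 0.0945]
tool_rot: [0.553, 0.833, 0.0, 0.0]
ft_force: [-0.3, -0.4, 3.2]
width: -0.002
```

>>> arm_command(
  increments=[1,0,0,-1.5,0,1,0,0,0,0],
)

```text
time: 11.9
tcp_pos: [0.5802, -0.0604, 0.0933]
tool_rot: [0.553, 0.833, 0.0, 0.0]
ft_force: [-1.5, 0.5, 6.0]
width: -0.005
```

>>> arm_command(
  increments=[1,0,0,-1.5,0,1,0,0,0,0],
)

```text
time: 12.1
tcp_pos: [0.5803, -0.0605, 0.0931]
tool_rot: [0.553, 0.833, -0.0, 0.0]
ft_force: [-5.8, 0.2, 18.4]
width: -0.001
```

>>> arm_command(
  increments=[1,0,0,-1,0,1,0,0,0,0],
)

```text
time: 12.3
tcp_pos: [0.5803, -0.0605, 0.0929]
tool_rot: [0.553, 0.833, -0.0, 0.001]
ft_force: [-9.0, -1.2, 26.2]
width: 0.002
```

The button is on its stop: the TCP no longer sinks and the force has climbed to 26 N. Releasing.

>>> arm_command(
  increments=[1,0,0,5,0,1,0,0,15,0,1,0,0,40,0,1,0,0,45,0,1,0,20,20,0,1,0,20,0,0,1,0,0,0,0],
)

```text
time: 13.0
tcp_pos: [0.5802, -0.0169, 0.2168]
tool_rot: [0.551, 0.835, 0.001, 0.0]
ft_force: [-0.8, 0.7, -0.0]
width: 0.002
```

```bash
python3 - <<'E'
from h import *
snap('side','side11'); snap('wrist','wrist11'); snap('scene','scene11'); s=manip.sense(); p=s['tcp_pos']; print(s['time'],p,s['ft_force'])
from meas import blobs
for f in('wrist11','side11','scene11'):
  s=load(f)
  for nm,lo,hi,z in(('blue',(100,140,60),(120,255,255),.082),('red',(0,200,120),(4,255,255),.082),('green',(50,120,60),(80,255,255),.1)):
   for c,st in blobs(s,lo,hi,30,3000):
    q=onz(s,*c,z)[:2]
    if np.hypot(*(q-[.53,.102]))<.2: print(f,nm,c,q.round(4))
cv2.imwrite('pics/b11.png',np.hstack([cv2.resize(load(f)['color'],(400,300)) for f in('side11','scene11')]))
E
python3 tab.py wrist11 side11 scene11
```

```text
13.15 [ 0.57953561 -0.02156202  0.21498998] [ 0.79823037 -0.1649319  -0.1601911 ]
wrist11 blue [588.2 181.2] [0.4586 0.1603]
wrist11 blue [627.4 352.5] [0.5756 0.2922]
wrist11 blue [480.3 359.5] [0.6347 0.1621]
wrist11 red [379.4 273. ] [0.594  0.0394]
wrist11 green [270.4 213.1] [ 0.5773 -0.0613]
side11 blue [352.1 298.3] [0.465  0.1642]
side11 red [313.6 237.2] [0.5968 0.0412]
side11 green [336.6 205.3] [ 0.5794 -0.0554]
scene11 blue [411.1 239.6] [0.685  0.2249]
scene11 blue [405.4 268.1] [0.7144 0.1557]
scene11 green [273.4 300.9] [ 0.5806 -0.0615]
wrist11 orange [ 518  188   95   49 2408] 136.39919624587205
white n 325 centroid [-0.0407  0.0348] ang 139.5 line 132.7
side11 orange [340 263  11  15  31] 158.79222875321852
side11 orange [335 265  18  29 209] 133.74743751191554
white n 59 centroid [-0.0406  0.0395] ang 135.8 line 132.3
scene11 orange [300 199  10  29 134] 136.86833090761425
white n 43 centroid [-0.0349  0.0316] ang 137.9 line 134.3
```

View pics/b11.png

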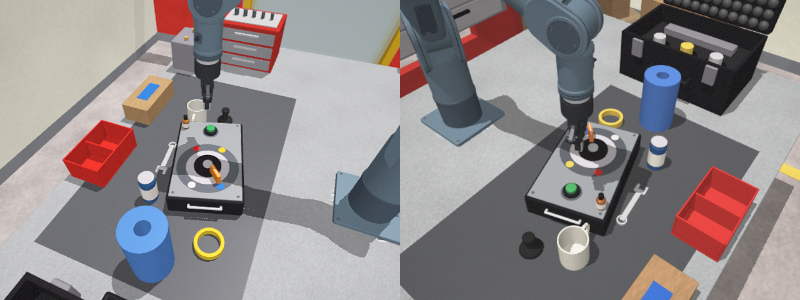

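View pics/wrist11.png

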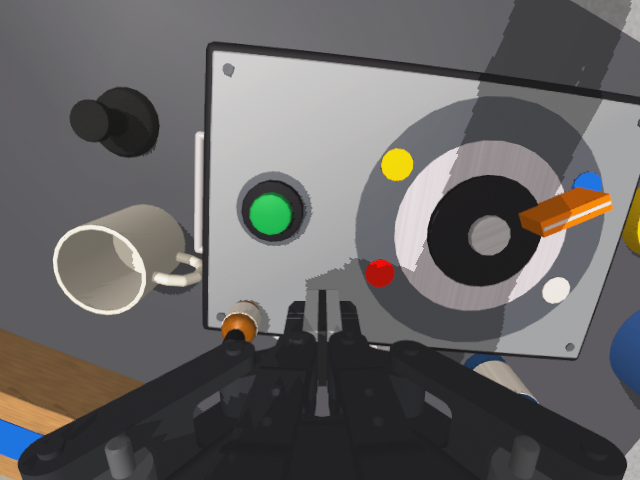

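```bash
python3 -c "
from bench import manip
print(manip.close_job())"
```

```text
the job is handed in; nothing more can be done
None
```

I pushed the orange tab anticlockwise from about 15° to about 136–137° (world frame), then pressed the green button and let it go. The job was handed in at 13.15 s and gave no verdict.

- **Tab:** the blue badge sits at about 137°. My best views put the tab within about 2°, or roughly 3 mm at the pointer, against the 9 mm allowed. The last views disagreed more. Line fits gave 132–134° and line centres gave 136–139.5°, though some of those were seen obliquely and could be off. Even the worst, about 5°, would be just inside the limit.
- **Button:** it went down to its stop: about 6 mm of travel, with the force then climbing to 26 N. Afterwards its green top was back at its starting pixels.
- **Failed first push:** the first sweep passed over the tab without moving it. The pictures put the shut fingertips only about 4–8 mm ahead of the TCP, not the 25 mm stated. I went back over the top, lowered the tool about 24 mm and pushed again.
- **Everything else:** in the last pictures I saw no change in the other objects, and the arm was clear of everything.

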